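# Swap the flat work-lamp battery with the charged one

### The arm

A 6-joint arm with a two-finger parallel gripper is mounted at the origin on a cart in front of the work surface, level with it; the furniture and walls round the work are solid. World frame = base frame: x ahead of the robot, y to its left, z up, the work surface at z = 0. Lengths are in m, angles in rad, forces in N, time in s.
With the tool pointing down it reaches from about 0.375 to 0.9 m from the base axis. Payload 3.1 kg.
Tool frame: the origin (TCP) lies midway between the tips of the shut fingers; the grasp point (between the pads) lies 19 mm behind it (robot.grip_point_offset is the distance from the TCP to the grasp point, in m); z points along the fingers, y is the line along which they close (so a half turn about z gives the same grasp; the last joint's range is limited). The gripper opens to 85 mm and grips with 20 to 120 N. Pads are 22 mm wide; open, the fingers measure 114 mm over their backs; the gripper's body (76 mm by 85 mm) begins 54 mm behind the grasp point. The pads swing forward as they close: fully open they stand 13 mm farther back than shut.
Start: joints at [1.089, 0.527, 1.433, -0, 1.181, -0.178], TCP at [0.186, 0.597, 0.231] pointing down, gripper open.
Joint ranges: [-3.08, 3.08], [-0.75, 2.2], [0.22, 2.44], [-1.43, 4.57], [0, 2.65], [-2.85, 2.85]. Speed limits (rad/s): [2.79, 2.79, 3.14, 3.14, 3.14, 3.14].

### API

Orientations are given as a unit quaternion [w, x, y, z].
In Python, from bench import robot, optics, workorder gives the robot as it stands (robot), with the cameras (optics) and the job (workorder).
- The arm moves only by the tool shift_gripper, called after ">>>" in YAML: its name, and indented under it one key for each argument. Schema: {"type":"object","properties":{"increments":{"type":"array","items":{"type":"number"},"minItems":6,"maxItems":48},"finger_gap":{"type":"number"},"only":{"type":"string"},"quiet":{"type":"boolean"},"lines":{"type":"string"}},"required":["increments"],"additionalProperties":false}. increments is one flat list of numbers that holds 1 to 8 rows one after another, with no inner brackets; each row has 6 numbers: dx, dy, dz in m, then a rotation vector rx, ry, rz in rad; each row is the pose to reach, as a shift and turn from the pose commanded when the call began, along the tool's axes at that moment; what a row does not reach only later rows make up. A row lasts 1/8 s, in which the tool goes at most 0.0625 m and 0.188 rad, less where a joint would pass 70% of its speed; a pose out of reach is approached as far as the arm can. finger_gap is the finger opening in m, set as the call begins (left out keeps the last). The fingers move at their own pace and stop on an object; the grip force is fixed at half the most. Time passes only in rows, so rows that do not move let the fingers close. The tool returns the time, the measured TCP pose, the force, the opening and the grip force at its end. only (a regular expression) keeps the lines of the reply that match it, lines (a string "A,B") keeps lines A to B, and quiet returns only ok. Input that does not fit is refused with a message, and nothing moves.
- robot.get_state(): the state, without advancing time (a new reading comes with each control period).
- optics.camera(name): name is "scene" or "top" or "wrist"; returns (picture, depth): 400x640x3 uint8, blue, green, red; 400x640 float32, m along the optical axis (not along the pixel's ray), 0 where there is no reading.
- optics.calibration(name): a dict with "fx", "fy", "cx", "cy" (pixels), "world_from_camera" (4x4, takes a point from camera to world coordinates). Camera axes: x right, y up, looking along -z (the intrinsics and any distortion apply to the point x, -y, -z); pixel columns grow to the right and rows downward; lengths in m; the calibration is good to about 2 mm. A picture is of the moment at which its call begins: read the wrist's pose just before it. calibration takes no time and is no camera call; for the wrist camera it gives the pose at the moment of the call.
- workorder.close_job(): hands the job in; it is judged then, once.
The state is a dict: "t": time; "joints": joint angles; "dq": joint speeds; "effort": joint torques, N m; "tcp_pos": TCP position; "tcp_rot": TCP orientation; "wrist_force": force on the tool from outside, world axes, zero at the start; "ft_torque": the same for the moment, N m; "finger_gap": finger opening in m; "gripper_force": force on a finger pad.
Only numpy, scipy, OpenCV 4.12 (cv2) and the standard library are available. Lean on these libraries where they do the work, as an engineer would, in place of code of your own. Each camera call takes 0.05 s, during which the arm holds its last target. There are 200 camera calls.

### The job

The yellow work lamp is dark: the battery pack with the orange top that sits on it is flat, and the one with the blue top on the dark charger is full. Swap the two packs, so that each ends up slid fully home, contact end against the stop, in the slide where the other one was. The bench to their left is free for setting one down meanwhile. The packs slide in and out along their rails: do not force them upward or ram them, do not drop them, and leave the other things on the bench where they are.

Things in the scene. Friction and masses are not known exactly. Their poses are not given: they have to be found in the camera images.
- orange_pack: battery pack with an orange top, the flat one, about 0.4 kg: dark block 100 mm long (x), 60 wide (y), 55 high. Origin: centre of its underside, z up, +x to its contact end. Grip its flat sides across the 60 mm, 18 to 48 mm above its underside. At the foot two tongues, 6 mm thick, make it 74 mm wide from x = +8 to +50 mm. Starts fully home on the lamp.
- blue_pack: battery pack with a blue top, the charged one, about 0.4 kg: dark block 100 mm long (x), 60 wide (y), 55 high. Origin: centre of its underside, z up, +x to its contact end. Grip its flat sides across the 60 mm, 18 to 48 mm above its underside. At the foot two tongues, 6 mm thick, make it 74 mm wide from x = +8 to +50 mm. Starts fully home on the charger.
- orange_pack_nose (a point): bottom middle of the orange-topped pack's contact end, 50 mm along +x from its origin
- blue_pack_nose (a point): bottom middle of the blue-topped pack's contact end, 50 mm along +x from its origin
- lamp_seat (a point): where the centre of a pack's underside rests when fully home on the lamp, on its flat deck 20 mm above the bench. +x runs along the slide from its open mouth to the end stop, z up. Deck from x = -85 to +50 mm; stop at x = +50 mm, 50 mm high over the bench. A pack slides freely, held by friction only: there is no catch.
- charger_seat (a point): where the centre of a pack's underside rests when fully home on the charger, on its flat deck 20 mm above the bench. +x runs along the slide from its open mouth to the end stop, z up. Deck from x = -85 to +50 mm; stop at x = +50 mm, 50 mm high over the bench. A pack slides freely, held by friction only: there is no catch.
- box_screws: small closed carton, 70 x 45 x 30 mm, origin under its centre; a bystander behind the free patch
- screwdriver: screwdriver with a brown handle, 209 x 29 x 29 mm, lying along its x, origin under its centre; a bystander to the left of the free patch. The free patch of bench, 0.15 by 0.14 m, has its middle at about x = 0.49, y = 0.47, z = 0
- solvent_can: flat metal can with a screw cap, 58 x 95 x 168 mm, origin under its centre; a bystander at the left
- lamp: yellow work lamp, fixed; 106 mm wide, origin 20 mm below lamp_seat, same axes; head beyond x = 65 mm, 150 wide, 180 high. Rails x = +9 to +51, 78 apart, up to 15 high over the deck; lips 64 mm apart overhang the tongues with 2 mm play, so no lifting there. Flared lipless mouth x = -18 to +9. With its centre at x = -57 a pack is clear of the lips; thence it slides level to the stop.
- charger: dark charger, fixed; 106 mm wide, origin 20 mm below charger_seat, same axes; housing beyond the stop 52 mm high. Rails x = +9 to +51, 78 apart, up to 15 high over the deck; lips 64 mm apart overhang the tongues with 2 mm play, so no lifting there. Flared lipless mouth x = -18 to +9. With its centre at x = -57 a pack is clear of the lips; thence it slides level to the stop.

How it is judged:
By the outcome, as a careful person would: the job done as asked, in the order asked, and still so for the second after the job is handed in, with the robot touching nothing.
It also fails if it takes over 67 s, if anything falls off the work surface, if the arm or the gripper's body presses on something with over 40 N, if the wrist force passes 120 N, or if a joint passes its speed limit or range.

## Working session

There is one attempt and no reset: what is moved stays moved. The work goes in short steps, Python scripts to look and compute and a tool call to move; the robot and the scene stay as the last step left them, time stands still between calls to the robot, and variables do not carry over. Pictures are saved under pics/ and viewed, at most 10 in all, crops included, and the job is handed in when it is done.

```bash
ls; mkdir -p pics
```

Run:
```python
from bench import robot, optics, workorder
import cv2,numpy as np
s=robot.get_state(); print(s['t'],s['tcp_pos'],s['tcp_rot'],s['finger_gap'],robot.grip_point_offset)
for n in("scene","top"):
    p,d=optics.camera(n); cv2.imwrite(f'pics/{n}0.png',p); np.save(f'pics/{n}0.npy',d)
    c=optics.calibration(n); print(n,{k:(np.round(v,4).tolist() if k=='world_from_camera' else v) for k,v in c.items()})
```

```text
bench.py
pics
0.0 [0.18600027 0.59593288 0.23033469] [-3.39526217e-04  1.50777539e-01  9.88567123e-01 -1.03017326e-03] 0.08534571978699929 0.0187
scene {'fx': 446.9849118795821, 'fy': 446.9849118795821, 'cx': 319.26482182017673, 'cy': 201.6851531502182, 'world_from_camera': [[0.7691, 0.3844, -0.5107, 0.0811], [-0.6391, 0.4512, -0.6229, -0.1645], [-0.009, 0.8054, 0.5927, 0.5554], [0.0, 0.0, 0.0, 1.0]]}
top {'fx': 464.2313289289548, 'fy': 464.2313289289548, 'cx': 321.5387715452236, 'cy': 205.22820760914692, 'world_from_camera': [[0.0012, 0.991, -0.1339, 0.3663], [-1.0, 0.0006, -0.0046, 0.3557], [-0.0045, 0.1339, 0.991, 1.15], [0.0, 0.0, 0.0, 1.0]]}
```

View pics/top0.png

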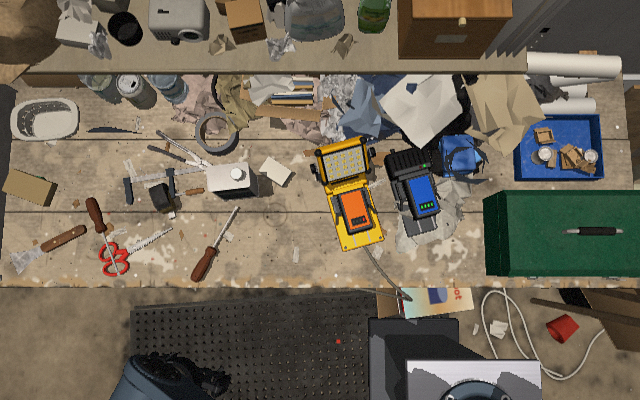

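View pics/scene0.png

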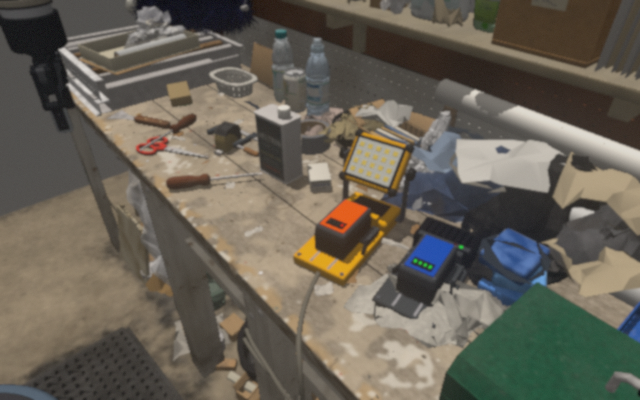

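The top view shows the orange pack at about (355,210) on the yellow lamp and the blue pack at about (423,197) on the charger. Both contact ends point up in the image and slightly left. The free patch, around (270,225), is clear between the screwdriver and the lamp.

Create h.py:
```python
import cv2,numpy as np
from bench import robot, optics, workorder
from scipy.spatial.transform import Rotation as R
def rays(c,uv):
    uv=np.atleast_2d(uv).astype(float); T=np.array(c['world_from_camera'])
    d=np.c_[(uv[:,0]-c['cx'])/c['fx'],-(uv[:,1]-c['cy'])/c['fy'],-np.ones(len(uv))]
    return T[:3,3],d@T[:3,:3].T
def plane(c,uv,z):
    o,d=rays(c,uv); return o+d*((z-o[2])/d[:,2])[:,None]
def cloud(c,dep):
    v,u=np.mgrid[:400,:640]; o,d=rays(c,np.c_[u.ravel(),v.ravel()])
    P=o+d*dep.ravel()[:,None]; P[dep.ravel()==0]=np.nan; return P.reshape(400,640,3)
def mask(p,col):
    h=cv2.cvtColor(p,cv2.COLOR_BGR2HSV)
    return cv2.inRange(h,*{'o':((3,170,120),(13,255,255)),'b':((106,150,90),(125,255,255)),'y':((18,150,120),(32,255,255))}[col])
def biggest(m):
    return max(cv2.findContours(m,cv2.RETR_EXTERNAL,cv2.CHAIN_APPROX_NONE)[0],key=cv2.contourArea)
def rect(xy):
    (c,s,a)=cv2.minAreaRect((np.asarray(xy)*1000).astype(np.float32))
    if s[0]<s[1]: s=s[::-1]; a+=90
    a=(a+90)%180-90   # long-axis direction, near +x
    return np.round(c,1),np.round(s,1),round(a,2)
```

Run:
```python
from h import *
for n in('top','scene'):
    p=cv2.imread(f'pics/{n}0.png'); dep=np.load(f'pics/{n}0.npy'); c=optics.calibration(n); P=cloud(c,dep)
    for col in'ob':
        m=mask(p,col)
        if n=='scene': m[:,470:]=0
        else: m[:,445:]=0; m[:150]=0
        k=biggest(m); print(n,col,cv2.boundingRect(k),cv2.contourArea(k))
        mm=np.zeros_like(m); cv2.drawContours(mm,[k],-1,255,-1)
        Q=P[mm>0]; print(' depth z med',np.nanmedian(Q,0).round(4))
        print(' label on z=.075',rect(plane(c,k[:,0],.075)[:,:2]))
        ctr=np.nanmedian(Q,0); 
        near=(np.abs(P[...,2]-ctr[2])<.008)&(np.hypot(P[...,0]-ctr[0],P[...,1]-ctr[1])<.075)
        ku=biggest(near.astype(np.uint8)*255)
        print(' top by depth',rect(plane(c,ku[:,0],.075)[:,:2]),near.sum())
    m=mask(p,'y'); m[:,470:]=0
    if n=='top':
        m[:180]=0; print('lamp base z=.02',rect(plane(c,biggest(m)[:,0],.02)[:,:2]))
    # charger body cloud
```

Run:
```python
import cv2
p=cv2.imread('pics/top0.png')[120:260,300:460]
cv2.imwrite('pics/crop1.png',cv2.resize(p,None,fx=4,fy=4,interpolation=cv2.INTER_CUBIC))
```

```text
top o (341, 190, 29, 40) 674.5
 depth z med [0.5024 0.2826 0.0745]
 label on z=.075 (array([502. , 282.8]), array([83.4, 47.5]), 16.1)
 top by depth (array([499.6, 283. ]), array([97.8, 59.8]), 16.58) 1051
top b (409, 176, 29, 39) 665.5
 depth z med [0.5366 0.1233 0.0749]
 label on z=.075 (array([537.1, 123.5]), array([83.6, 47.5]), 16.0)
 top by depth (array([534.7, 125.2]), array([97.1, 60.5]), 15.94) 1031
lamp base z=.02 (array([501.3, 282.9]), array([168.3, 105.1]), 15.73)
scene o (321, 199, 46, 34) 782.5
 depth z med [0.5012 0.2814 0.0747]
 label on z=.075 (array([503.5, 282. ]), array([87. , 47.4]), 16.11)
 top by depth (array([497.1, 276.2]), array([100.7,  61.6]), 15.87) 1257
scene b (405, 235, 48, 41) 1062.5
 depth z med [0.5352 0.122  0.0748]
 label on z=.075 (array([537.6, 122.9]), array([84.4, 47.1]), 15.92)
 top by depth (array([531.5, 119. ]), array([101. ,  60.6]), 15.7) 1720
```

View pics/crop1.png

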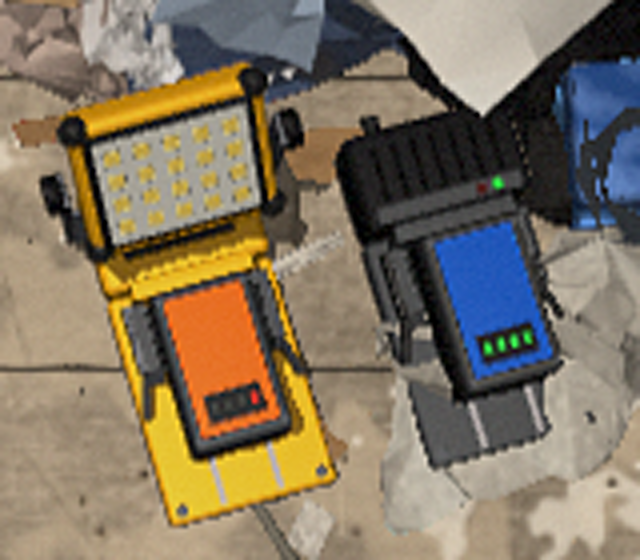

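The crop confirms both packs are fully home, and the sizes match: tops measure about 98 x 60 mm at z = 0.075, yaw 16°. Pack centres are about (0.5005, 0.283) for orange and (0.5355, 0.124) for blue. Next I work out the approach to the orange pack.

Add to h.py:
```python
YAW=np.radians(16)
U=np.array([np.cos(YAW),np.sin(YAW)])
def pose():
    s=robot.get_state(); q=s['tcp_rot']; return np.array(s['tcp_pos']),R.from_quat([q[1],q[2],q[3],q[0]]),s
def goal(xy,z,yaw=YAW):
    p,r,s=pose(); G=R.from_matrix(np.c_[[-np.cos(yaw),-np.sin(yaw),0],[-np.sin(yaw),np.cos(yaw),0],[0,0,-1]])
    print('t',s['t'],'shift',(r.inv().apply(np.r_[xy,z]-p)).round(4),'rot',(r.inv()*G).as_rotvec().round(4))
```

Run:
```python
from h import *
o=np.array([.5005,.283])-.015*U
goal(o,.15); goal(o,.036)
# free patch check
c=optics.calibration('top');P=cloud(c,np.load('pics/top0.npy'))
a=(abs(P[...,0]-.49)<.075)&(abs(P[...,1]-.47)<.07); print('patch z pct',np.nanpercentile(P[a][:,2],[1,50,99,100]).round(4))
```

```text
t 0.1 shift [-0.381  -0.2131  0.0807] rot [-0.0018 -0.0009 -0.582 ]
t 0.1 shift [-0.381  -0.2128  0.1947] rot [-0.0018 -0.0009 -0.582 ]
patch z pct [-0.0145 -0.0006  0.1467  0.17  ]
```

>>> shift_gripper:
  increments: [-0.048,-0.027,0,0,0,-0.1,-0.096,-0.053,0,0,0,-0.2,-0.144,-0.08,0.01,0,0,-0.3,-0.192,-0.107,0.02,0,0,-0.4,-0.24,-0.134,0.03,0,0,-0.5,-0.288,-0.16,0.05,0,0,-0.582,-0.336,-0.187,0.07,0,0,-0.582,-0.381,-0.213,0.081,0,0,-0.582]
  finger_gap: 0.085

```text
t: 1.1
tcp_pos: [0.487, 0.2779, 0.1489]
tcp_rot: [-0.001, -0.139, 0.99, -0.0]
wrist_force: [-0.2, -0.3, -0.6]
finger_gap: 0.0849
gripper_force: 0.0
```

Run:
```python
from h import *
o=np.array([.5005,.283])-.015*U
goal(o,.036)
p,d=optics.camera('wrist'); cv2.imwrite('pics/w1.png',p)
c=optics.calibration('wrist')
k=biggest(mask(p,'o')); print(rect(plane(c,k[:,0],.075)[:,:2]))
c=optics.calibration('top');P=cloud(c,np.load('pics/top0.npy'))
Q=P[(abs(P[...,0]-.52)<.12)&(abs(P[...,1]-.52)<.15)&(P[...,2]>.15)]; print('can top',rect(Q[:,:2]))
Q=P[(abs(P[...,0]-.49)<.075)&(abs(P[...,1]-.47)<.07)&(P[...,2]>.01)]; print(Q.min(0),Q.max(0))
```

```text
t 1.1 shift [0.0003 0.0012 0.1129] rot [-0.0001 -0.0021 -0.0004]
(array([506.8, 279.9]), array([82.8, 47.5]), 15.97)
can top (array([598.7, 465.5]), array([198.3,  49.1]), -70.51)
[0.44083843 0.51918112 0.01226108] [0.56483956 0.53990223 0.17004607]
```

Run:
```python
from h import *
c=optics.calibration('wrist'); p,d=optics.camera('wrist')
k=biggest(mask(p,'o')); print('label',rect(plane(c,k[:,0],.075)[:,:2]),cv2.boundingRect(k))
P=cloud(c,d); m=np.zeros((400,640),np.uint8); cv2.drawContours(m,[k],-1,255,-1); print('depth',np.nanmedian(P[m>0],0).round(4))
print(pose()[0], pose()[2]['dq'])
o=np.array([.5005,.283])-.015*U
goal(o,.036)
cv2.imwrite('pics/w2.png',p)
```

```text
label (array([501.9, 284.6]), array([83.5, 47.7]), 16.12) (297, 166, 75, 119)
depth [0.4998 0.2842 0.074 ]
[0.48981848 0.27580243 0.14876585] [ 0.07469708 -0.03174032  0.02741675  0.04903741  0.03593224  0.04211797]
t 1.2 shift [0.0027 0.0041 0.1128] rot [-0.0014 -0.0004 -0.0059]
```

View pics/w2.png

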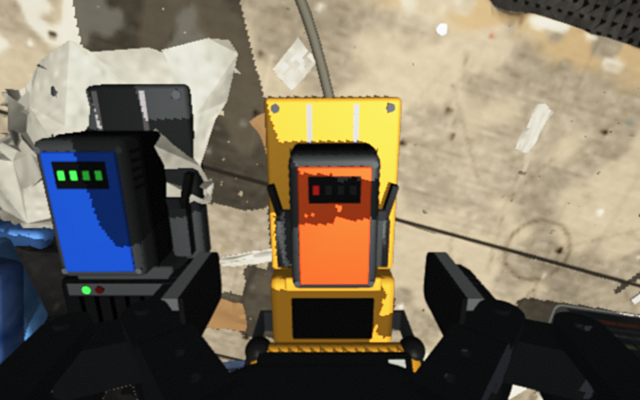

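The wrist view shows the orange label centred between the open fingers, at about (336,226), with the pads clear of the rails. The arm is still settling, so I hold briefly and measure again.

>>> shift_gripper:
  increments: [0,0,0,0,0,0,0,0,0,0,0,0,0,0,0,0,0,0]

```text
t: 1.58
tcp_pos: [0.4856, 0.2807, 0.1507]
tcp_rot: [0.0, -0.14, 0.99, 0.0]
wrist_force: [-0.4, 0.5, 0.9]
finger_gap: 0.0849
gripper_force: 0.0
```

Run:
```python
from h import *
c=optics.calibration('wrist'); p,d=optics.camera('wrist')
k=biggest(mask(p,'o')); print('label',rect(plane(c,k[:,0],.075)[:,:2]))
print(pose()[0], pose()[2]['dq'].round(3))
goal(np.array([.5,.2835])-.015*U,.036)
```

```text
label (array([501.7, 284.6]), array([83. , 47.6]), 16.18)
[0.48573192 0.28063291 0.15067791] [-0.003  0.001 -0.002 -0.002 -0.002 -0.001]
t 1.625 shift [ 0.0005 -0.0012  0.1147] rot [0.     0.0004 0.0019]
```

>>> shift_gripper:
  increments: [0,-0.0005,0.02,0,0,0,0,-0.0005,0.05,0,0,0,0,-0.0005,0.08,0,0,0,0,-0.0005,0.1,0,0,0,0,-0.0005,0.11,0,0,0,0,-0.0005,0.114,0,0,0,0,-0.0005,0.114,0,0,0,0,-0.0005,0.114,0,0,0]

```text
t: 2.62
tcp_pos: [0.4871, 0.2794, 0.0371]
tcp_rot: [0.001, -0.139, 0.99, 0.0]
wrist_force: [-0.2, -0.4, -0.3]
finger_gap: 0.0849
gripper_force: 0.0
```

>>> shift_gripper:
  increments: [0,0,0,0,0,0,0,0,0,0,0,0,0,0,0,0,0,0,0,0,0,0,0,0,0,0,0,0,0,0,0,0,0,0,0,0]
  finger_gap: 0.04

```text
t: 3.38
tcp_pos: [0.4871, 0.2794, 0.0372]
tcp_rot: [0.001, -0.139, 0.99, 0.0]
wrist_force: [-1.3, 1.2, 6.5]
finger_gap: 0.059
gripper_force: 67.0
```

Gripped at a gap of 59 mm. Next, slide it out along tool +x.

>>> shift_gripper:
  increments: [0.003,0,0,0,0,0,0.009,0,0,0,0,0,0.018,0,0,0,0,0,0.028,0,0,0,0,0,0.038,0,0,0,0,0,0.048,0,0,0,0,0,0.058,0,0,0,0,0,0.064,0,0,0,0,0]

```text
t: 4.38
tcp_pos: [0.4282, 0.2624, 0.0371]
tcp_rot: [0.004, -0.139, 0.99, 0.001]
wrist_force: [8.5, 3.4, 9.7]
finger_gap: 0.0595
gripper_force: 67.9
```

>>> shift_gripper:
  increments: [0,0,0,0,0,0,0,0,0,0,0,0,0,0,0,0,0,0]

```text
t: 4.75
tcp_pos: [0.4273, 0.2621, 0.0371]
tcp_rot: [0.002, -0.139, 0.99, 0.0]
wrist_force: [3.6, 1.2, 6.4]
finger_gap: 0.0591
gripper_force: 66.9
```

>>> shift_gripper:
  increments: [0,0,-0.01,0,0,0,0,0,-0.03,0,0,0,0,0.015,-0.05,0,0,0,-0.005,0.05,-0.06,0,0,0,-0.025,0.09,-0.06,0,0,0,-0.05,0.13,-0.06,0,0,0,-0.075,0.165,-0.055,0,0,0,-0.087,0.179,-0.05,0,0,0]

```text
t: 5.75
tcp_pos: [0.4576, 0.4586, 0.0849]
tcp_rot: [-0.002, -0.14, 0.99, -0.001]
wrist_force: [0.3, -1.2, -4.7]
finger_gap: 0.0593
gripper_force: 66.0
```

>>> shift_gripper:
  increments: [0,0,0,0,0,0,0,0,0,0,0,0,0,0,0,0,0,0]

```text
t: 6.12
tcp_pos: [0.4584, 0.4561, 0.0861]
tcp_rot: [-0.001, -0.139, 0.99, -0.001]
wrist_force: [0.2, 0.5, -3.6]
finger_gap: 0.0594
gripper_force: 66.1
```

Run:
```python
from h import *
p,d=optics.camera('scene'); cv2.imwrite('pics/s1.png',p)
goal([.462,.458],.018); print(pose()[0])
```

```text
t 6.175 shift [-0.0036  0.0008  0.0683] rot [-0.0007 -0.0016 -0.0009]
[0.45880454 0.45633886 0.08629128]
```

View pics/s1.png

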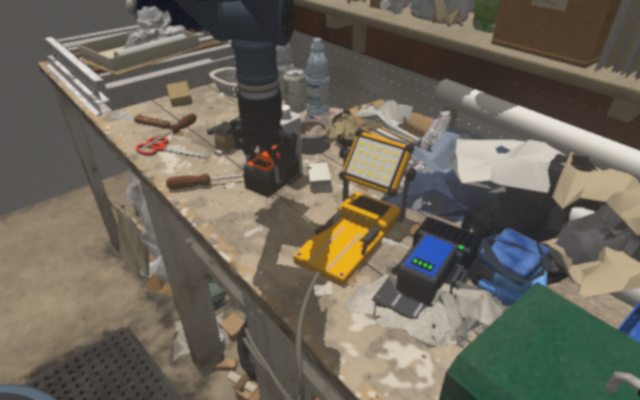

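The scene view shows the orange pack held at about (270,170) above the free patch, with the lamp deck empty. Before lowering it I check the clearance to the screwdriver shaft and the can.

Run:
```python
from h import *
c=optics.calibration('top'); p=cv2.imread('pics/top0.png'); P=cloud(c,np.load('pics/top0.npy'))
print('shaft',plane(c,[[238,208],[228,225],[215,248]],.01).round(3).tolist())
print('box px',plane(c,[[261,172],[275,187],[291,170]],.03).round(3).tolist())
for x in np.arange(.40,.56,.02):
    Q=P[(abs(P[...,0]-x)<.01)&(P[...,1]>.38)&(P[...,1]<.62)&(P[...,2]>.006)]
    print(round(x,2),Q[:,1].min().round(3) if len(Q) else None)
cv2.imwrite('pics/crop2.png',cv2.resize(p[140:290,180:330],None,fx=4,fy=4,interpolation=cv2.INTER_CUBIC))
```

```text
shaft [[0.513, 0.568, 0.01], [0.471, 0.592, 0.01], [0.414, 0.622, 0.01]]
box px [[0.6, 0.51, 0.03], [0.563, 0.475, 0.03], [0.605, 0.436, 0.03]]
0.4 0.419
0.42 0.389
0.44 0.536
0.46 0.596
0.48 0.583
0.5 0.574
0.52 0.517
0.54 0.519
0.56 0.457
```

View pics/crop2.png

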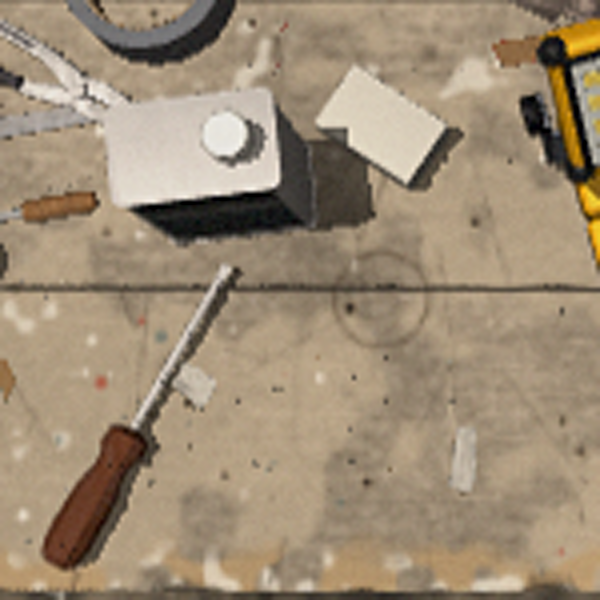

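The crop shows the patch is clear. The screwdriver tip is at (230,270) and the can's near corner at (310,220). I'll set the pack about 12 mm further right for margin.

>>> shift_gripper:
  increments: [-0.001,-0.005,0.01,0,0,0,-0.001,-0.011,0.03,0,0,0,-0.001,-0.011,0.048,0,0,0,-0.001,-0.011,0.058,0,0,0,-0.001,-0.011,0.064,0,0,0,-0.001,-0.011,0.067,0,0,0,-0.001,-0.011,0.0685,0,0,0,-0.001,-0.011,0.0685,0,0,0]

```text
t: 7.18
tcp_pos: [0.4636, 0.4475, 0.0182]
tcp_rot: [0.0, -0.139, 0.99, 0.0]
wrist_force: [0.1, -0.2, -4.1]
finger_gap: 0.0593
gripper_force: 66.2
```

>>> shift_gripper:
  increments: [0,0,0,0,0,0,0,0,0,0,0,0]

```text
t: 7.42
tcp_pos: [0.4635, 0.4474, 0.0181]
tcp_rot: [0.0, -0.139, 0.99, 0.0]
wrist_force: [-0.3, 0.2, -4.9]
finger_gap: 0.0593
gripper_force: 66.2
```

>>> shift_gripper:
  increments: [0,0,0.0005,0,0,0,0,0,0.001,0,0,0,0,0,0.001,0,0,0]

```text
t: 7.8
tcp_pos: [0.4634, 0.4473, 0.0172]
tcp_rot: [0.0, -0.139, 0.99, 0.0]
wrist_force: [-0.5, -0.7, 0.1]
finger_gap: 0.0589
gripper_force: 66.7
```

>>> shift_gripper:
  increments: [0,0,0.0005,0,0,0,0,0,0.001,0,0,0,0,0,0.001,0,0,0]

```text
t: 8.18
tcp_pos: [0.4634, 0.4473, 0.0172]
tcp_rot: [0.0, -0.139, 0.99, 0.0]
wrist_force: [-2.6, -2.2, 5.8]
finger_gap: 0.0592
gripper_force: 67.5
```

>>> shift_gripper:
  increments: [0,0,0,0,0,0,0,0,0,0,0,0,0,0,0,0,0,0,0,0,-0.005,0,0,0,0,0,-0.03,0,0,0,0,0,-0.07,0,0,0,0,0,-0.1,0,0,0,0,0,-0.103,0,0,0]
  finger_gap: 0.085

```text
t: 9.18
tcp_pos: [0.465, 0.4484, 0.1217]
tcp_rot: [0.003, -0.139, 0.99, 0.001]
wrist_force: [-0.0, -0.3, 0.6]
finger_gap: 0.085
gripper_force: 0.0
```

>>> shift_gripper:
  increments: [0.01,-0.02,0,0,0,0,0.03,-0.07,0,0,0,0,0.045,-0.125,0,0,0,0,0.055,-0.18,0,0,0,0,0.05,-0.235,0,0,0,0,0.045,-0.285,0,0,0,0,0.038,-0.32,0,0,0,0,0.034,-0.331,0,0,0,0]

```text
t: 10.18
tcp_pos: [0.5224, 0.1178, 0.118]
tcp_rot: [-0.001, -0.138, 0.99, 0.0]
wrist_force: [-0.2, 0.5, -0.7]
finger_gap: 0.085
gripper_force: 0.0
```

>>> shift_gripper:
  increments: [0,0,0,0,0,0,0,0,0,0,0,0,0,0,0,0,0,0,0,0,0,0,0,0]

```text
t: 10.68
tcp_pos: [0.5215, 0.1206, 0.1188]
tcp_rot: [-0.0, -0.14, 0.99, 0.0]
wrist_force: [0.5, 0.1, 0.3]
finger_gap: 0.0849
gripper_force: 0.0
```

Run:
```python
from h import *
c=optics.calibration('wrist'); p,d=optics.camera('wrist')
m=mask(p,'b'); P=cloud(c,d); m[abs(P[...,2]-.075)>.02]=0
k=biggest(m); print('blue wrist',rect(plane(c,k[:,0],.075)[:,:2]),cv2.boundingRect(k))
c=optics.calibration('top'); p,d=optics.camera('top'); m=mask(p,'o'); k=biggest(m); print('orange on bench',rect(plane(c,k[:,0],.055)[:,:2])); cv2.imwrite('pics/t2.png',p)
goal([.5222,.1201],.037); print(pose()[0])
```

```text
blue wrist (array([536.8, 125. ]), array([82.6, 47.6]), 16.15) (281, 183, 84, 131)
orange on bench (array([478.9, 450. ]), array([83.4, 47.3]), 16.26)
t 10.775 shift [-0.0004 -0.0003  0.0819] rot [0.     0.     0.0009]
[0.52170947 0.12025355 0.11889454]
```

Orange sits correctly on the bench: its label is at (0.479, 0.450), yaw 16°, with no slip. Next I grasp blue.

>>> shift_gripper:
  increments: [0,0,0.015,0,0,0,0,0,0.035,0,0,0,0,0,0.055,0,0,0,0,0,0.07,0,0,0,0,0,0.079,0,0,0,0,0,0.0819,0,0,0,0,0,0.0819,0,0,0,0,0,0.0819,0,0,0]

```text
t: 11.78
tcp_pos: [0.5224, 0.1197, 0.0375]
tcp_rot: [0.001, -0.139, 0.99, -0.0]
wrist_force: [-0.1, 0.1, 0.0]
finger_gap: 0.0849
gripper_force: 0.0
```

>>> shift_gripper:
  increments: [0,0,0,0,0,0,0,0,0,0,0,0,0,0,0,0,0,0,0,0,0,0,0,0,0,0,0,0,0,0,0,0,0,0,0,0]
  finger_gap: 0.04

```text
t: 12.52
tcp_pos: [0.5223, 0.1198, 0.0376]
tcp_rot: [0.001, -0.139, 0.99, 0.0]
wrist_force: [-0.1, 0.8, 4.7]
finger_gap: 0.0589
gripper_force: 66.4
```

>>> shift_gripper:
  increments: [0.003,0,0,0,0,0,0.009,0,0,0,0,0,0.018,0,0,0,0,0,0.028,0,0,0,0,0,0.038,0,0,0,0,0,0.048,0,0,0,0,0,0.058,0,0,0,0,0,0.066,0,0,0,0,0]

```text
t: 13.52
tcp_pos: [0.4614, 0.1013, 0.0376]
tcp_rot: [0.004, -0.139, 0.99, -0.001]
wrist_force: [5.0, 0.9, 4.5]
finger_gap: 0.0589
gripper_force: 66.5
```

>>> shift_gripper:
  increments: [0,0,0,0,0,0,0,0,0,0,0,0,0,0,0,0,0,0]

```text
t: 13.9
tcp_pos: [0.4602, 0.1011, 0.0376]
tcp_rot: [0.002, -0.139, 0.99, -0.0]
wrist_force: [2.6, -0.5, 8.0]
finger_gap: 0.0593
gripper_force: 66.6
```

>>> shift_gripper:
  increments: [0,0,-0.01,0,0,0,0,0,-0.03,0,0,0,0,0.02,-0.048,0,0,0,-0.003,0.06,-0.05,0,0,0,-0.006,0.1,-0.05,0,0,0,-0.009,0.135,-0.05,0,0,0,-0.01,0.158,-0.05,0,0,0,-0.01,0.164,-0.05,0,0,0]

```text
t: 14.9
tcp_pos: [0.4202, 0.2622, 0.0863]
tcp_rot: [-0.002, -0.141, 0.99, -0.001]
wrist_force: [-0.5, 0.8, -2.9]
finger_gap: 0.059
gripper_force: 65.8
```

>>> shift_gripper:
  increments: [0,0,0,0,0,0,0,0,0,0,0,0,0,0,0,0,0,0,0,0,0,0,0,0]

```text
t: 15.4
tcp_pos: [0.4231, 0.2614, 0.0869]
tcp_rot: [-0.0, -0.139, 0.99, -0.0]
wrist_force: [0.2, 0.6, -2.9]
finger_gap: 0.0593
gripper_force: 65.8
```

Run:
```python
from h import *
goal([.4246,.2615],.038); print(pose()[0])
c=optics.calibration('top'); p,d=optics.camera('top'); cv2.imwrite('pics/t3.png',p)
```

```text
t 15.4 shift [-0.0015 -0.0003  0.0489] rot [-0.0001 -0.0002 -0.0011]
[0.42310391 0.26135346 0.08692964]
```

>>> shift_gripper:
  increments: [-0.001,0,0.01,0,0,0,-0.001,0,0.025,0,0,0,-0.001,0,0.037,0,0,0,-0.001,0,0.044,0,0,0,-0.001,0,0.0475,0,0,0,-0.001,0,0.049,0,0,0,-0.001,0,0.049,0,0,0,-0.001,0,0.049,0,0,0]

```text
t: 16.45
tcp_pos: [0.4241, 0.2623, 0.0382]
tcp_rot: [0.0, -0.139, 0.99, 0.0]
wrist_force: [-0.0, -0.5, -3.9]
finger_gap: 0.059
gripper_force: 66.0
```

>>> shift_gripper:
  increments: [0,0,0.0004,0,0,0,0,0,0.0004,0,0,0]

```text
t: 16.7
tcp_pos: [0.424, 0.2622, 0.0377]
tcp_rot: [0.0, -0.139, 0.99, 0.0]
wrist_force: [0.8, 0.5, -2.2]
finger_gap: 0.0591
gripper_force: 66.0
```

Run:
```python
from h import *
goal([.4871,.2794],.0375)
```

```text
t 16.7 shift [-0.0654 -0.0009  0.0002] rot [ 0.      0.0004 -0.0001]
```

>>> shift_gripper:
  increments: [-0.003,-0.0005,0,0,0,0,-0.008,-0.0009,0,0,0,0,-0.015,-0.0009,0,0,0,0,-0.022,-0.0009,0,0,0,0,-0.029,-0.0009,0,0,0,0,-0.035,-0.0009,0,0,0,0,-0.039,-0.0009,0,0,0,0,-0.04,-0.0009,0,0,0,0]

```text
t: 17.7
tcp_pos: [0.4621, 0.2722, 0.0376]
tcp_rot: [-0.001, -0.139, 0.99, -0.0]
wrist_force: [-5.3, -1.8, 6.2]
finger_gap: 0.0595
gripper_force: 66.8
```

>>> shift_gripper:
  increments: [-0.004,0,0,0,0,0,-0.009,0,0,0,0,0,-0.014,0,0,0,0,0,-0.018,0,0,0,0,0,-0.021,0,0,0,0,0,-0.023,0,0,0,0,0,-0.024,0,0,0,0,0,-0.024,0,0,0,0,0]

```text
t: 18.7
tcp_pos: [0.4849, 0.2788, 0.0377]
tcp_rot: [-0.001, -0.139, 0.99, -0.0]
wrist_force: [-6.0, -1.8, 6.0]
finger_gap: 0.0594
gripper_force: 67.0
```

Run:
```python
from h import *
goal([.4871,.2794],.0375)
```

```text
t 18.7 shift [-0.0023 -0.      0.0002] rot [-0.0001 -0.0018  0.0001]
```

Free so far, about 2.3 mm short of home. I push in small steps until the stop shows in the force.

>>> shift_gripper:
  increments: [-0.001,0,0,0,0,0,-0.002,0,0,0,0,0,-0.002,0,0,0,0,0]

```text
t: 19.08
tcp_pos: [0.4867, 0.2793, 0.0377]
tcp_rot: [-0.001, -0.139, 0.99, -0.0]
wrist_force: [-3.3, -1.6, 2.5]
finger_gap: 0.0594
gripper_force: 66.7
```

>>> shift_gripper:
  increments: [-0.0005,0,0,0,0,0,-0.001,0,0,0,0,0,-0.001,0,0,0,0,0]

```text
t: 19.45
tcp_pos: [0.4872, 0.2795, 0.0377]
tcp_rot: [-0.001, -0.139, 0.99, -0.0]
wrist_force: [-7.5, -3.0, 8.0]
finger_gap: 0.0593
gripper_force: 67.0
```

>>> shift_gripper:
  increments: [-0.0005,0,0,0,0,0,-0.001,0,0,0,0,0,-0.001,0,0,0,0,0]

```text
t: 19.82
tcp_pos: [0.4872, 0.2795, 0.0377]
tcp_rot: [-0.002, -0.139, 0.99, -0.0]
wrist_force: [-9.2, -3.1, 9.3]
finger_gap: 0.0595
gripper_force: 67.2
```

>>> shift_gripper:
  increments: [-0.001,0,0,0,0,0,-0.002,0,0,0,0,0,-0.002,0,0,0,0,0]

```text
t: 20.2
tcp_pos: [0.4881, 0.2798, 0.0377]
tcp_rot: [-0.003, -0.139, 0.99, -0.001]
wrist_force: [-9.8, -4.7, 10.5]
finger_gap: 0.0592
gripper_force: 67.5
```

>>> shift_gripper:
  increments: [-0.001,0,0,0,0,0,-0.002,0,0,0,0,0,-0.002,0,0,0,0,0]

```text
t: 20.58
tcp_pos: [0.4881, 0.2798, 0.0378]
tcp_rot: [-0.005, -0.139, 0.99, -0.001]
wrist_force: [-13.8, -4.9, 13.9]
finger_gap: 0.0592
gripper_force: 67.9
```

>>> shift_gripper:
  increments: [-0.001,0,0,0,0,0,-0.002,0,0,0,0,0,-0.002,0,0,0,0,0]

```text
t: 20.95
tcp_pos: [0.488, 0.2798, 0.0377]
tcp_rot: [-0.008, -0.139, 0.99, -0.001]
wrist_force: [-16.6, -4.7, 16.5]
finger_gap: 0.059
gripper_force: 68.2Traceback (most recent call last):
```

Run:
```python
from h import *
c=optics.calibration('top'); p,d=optics.camera('top')
m=mask(p,'b'); m[:,385:]=0; n=mask(p,'y'); n[:180]=0
k=biggest(m); print(rect(plane(c,k[:,0],.075)[:,:2]),cv2.contourArea(k))
```

```text
  File "<stdin>", line 4, in <module>
  File "h.py", line 17, in biggest
    return max(cv2.findContours(m,cv2.RETR_EXTERNAL,cv2.CHAIN_APPROX_NONE)[0],key=cv2.contourArea)
ValueError: max() iterable argument is empty
```

It is firmly against the stop: the position held while the force rose to 17 N. I ease the command back so the push relaxes, then release and rise.

>>> shift_gripper:
  increments: [0.002,0,0,0,0,0,0.0035,0,0,0,0,0,0.0035,0,0,0,0,0]

```text
t: 21.38
tcp_pos: [0.4881, 0.2798, 0.0376]
tcp_rot: [-0.004, -0.139, 0.99, -0.001]
wrist_force: [-9.7, -2.8, 10.8]
finger_gap: 0.059
gripper_force: 67.3
```

>>> shift_gripper:
  increments: [0,0,0,0,0,0,0,0,0,0,0,0,0,0,0,0,0,0,0.001,0,-0.004,0,0,0,0.004,0,-0.025,0,0,0,0.008,0,-0.06,0,0,0,0.015,0,-0.08,0,0,0,0.02,0,-0.085,0,0,0]
  finger_gap: 0.085

```text
t: 22.38
tcp_pos: [0.4733, 0.2755, 0.124]
tcp_rot: [0.002, -0.139, 0.99, 0.0]
wrist_force: [0.5, 0.6, 0.2]
finger_gap: 0.0852
gripper_force: 0.0
```

>>> shift_gripper:
  increments: [0.01,0.015,0,0,0,0,0.025,0.045,0,0,0,0,0.025,0.085,0,0,0,0,0.02,0.12,0,0,0,0,0,0.145,0,0,0,0,-0.02,0.16,0,0,0,0,-0.02,0.166,0,0,0,0,-0.02,0.166,0,0,0,0]

```text
t: 23.38
tcp_pos: [0.4441, 0.4399, 0.1213]
tcp_rot: [-0.002, -0.14, 0.99, -0.001]
wrist_force: [0.1, -0.6, -1.2]
finger_gap: 0.0853
gripper_force: 0.0
```

Run:
```python
from h import *
c=optics.calibration('top'); p,d=optics.camera('top'); cv2.imwrite('pics/t4.png',p)
m=mask(p,'b'); m[:,395:]=0; m[:180]=0
k=biggest(m); print('blue',rect(plane(c,k[:,0],.075)[:,:2]),cv2.contourArea(k))
goal([.4634,.4473],.0172)
cv2.imwrite('pics/crop4.png',cv2.resize(p[110:270,220:450],None,fx=3,fy=3,interpolation=cv2.INTER_CUBIC))
```

```text
blue (array([503.4, 282.7]), array([83.5, 47.4]), 16.14) 669.0
t 23.425 shift [-0.0208  0.0023  0.1043] rot [-0.0011 -0.0032  0.0004]
```

View pics/crop4.png

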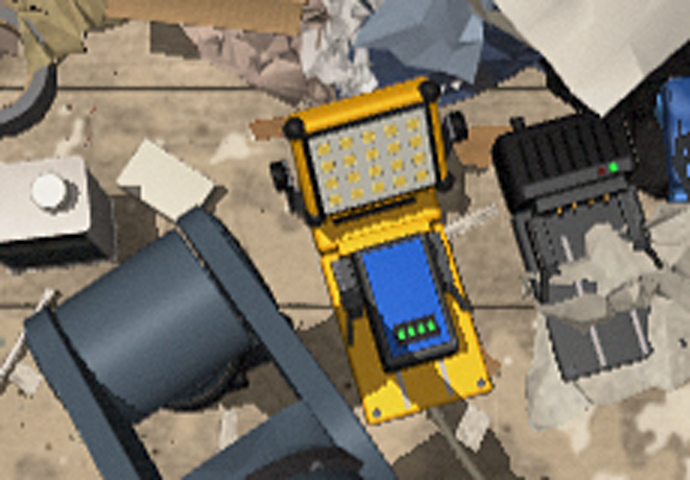

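The crop shows the blue pack seated at about (405,300), hard against the stop and slightly deeper than the orange pack had been. The charger is empty. Now I return to the orange pack.

>>> shift_gripper:
  increments: [-0.01,0,0.02,0,0,0,-0.018,0,0.04,0,0,0,-0.02,0,0.045,0,0,0,-0.02,0,0.045,0,0,0,-0.02,0,0.045,0,0,0,-0.02,0,0.045,0,0,0]

```text
t: 24.18
tcp_pos: [0.4655, 0.4461, 0.0782]
tcp_rot: [0.0, -0.139, 0.99, 0.0]
wrist_force: [-0.6, -0.1, 1.0]
finger_gap: 0.0849
gripper_force: 0.0
```

Run:
```python
from h import *
goal([.4634,.4473],.0172)
```

```text
t 24.175 shift [0.0017 0.0017 0.061 ] rot [0.0003 0.001  0.0001]
```

>>> shift_gripper:
  increments: [0.0017,0.0017,0.015,0,0,0,0.0017,0.0017,0.035,0,0,0,0.0017,0.0017,0.05,0,0,0,0.0017,0.0017,0.057,0,0,0,0.0017,0.0017,0.06,0,0,0,0.0017,0.0017,0.061,0,0,0,0.0017,0.0017,0.061,0,0,0,0.0017,0.0017,0.061,0,0,0]

```text
t: 25.18
tcp_pos: [0.4636, 0.4472, 0.0171]
tcp_rot: [0.0, -0.139, 0.99, 0.0]
wrist_force: [-1.1, 0.8, 0.2]
finger_gap: 0.0853
gripper_force: 0.0
```

>>> shift_gripper:
  increments: [0,0,0,0,0,0,0,0,0,0,0,0,0,0,0,0,0,0,0,0,0,0,0,0,0,0,0,0,0,0,0,0,0,0,0,0]
  finger_gap: 0.04

```text
t: 25.92
tcp_pos: [0.4635, 0.4474, 0.0171]
tcp_rot: [0.0, -0.139, 0.99, 0.0]
wrist_force: [-0.7, 0.5, 4.9]
finger_gap: 0.0591
gripper_force: 67.4
```

>>> shift_gripper:
  increments: [0,0,-0.01,0,0,0,0.005,0,-0.035,0,0,0,0.025,0,-0.07,0,0,0,0.05,-0.005,-0.1,0,0,0,0.075,-0.025,-0.11,0,0,0,0.095,-0.06,-0.11,0,0,0,0.099,-0.105,-0.11,0,0,0,0.099,-0.155,-0.11,0,0,0]

```text
t: 26.92
tcp_pos: [0.4096, 0.2693, 0.1262]
tcp_rot: [-0.001, -0.14, 0.99, -0.0]
wrist_force: [0.1, 1.0, -3.9]
finger_gap: 0.0593
gripper_force: 66.7
```

>>> shift_gripper:
  increments: [0,-0.05,0,0,0,0,0,-0.095,0,0,0,0,0,-0.135,0.01,0,0,0,0,-0.162,0.025,0,0,0,0,-0.174,0.04,0,0,0,0,-0.176,0.05,0,0,0,0,-0.176,0.05,0,0,0,0,-0.176,0.05,0,0,0]

```text
t: 27.92
tcp_pos: [0.4591, 0.1022, 0.0767]
tcp_rot: [-0.0, -0.14, 0.99, 0.0]
wrist_force: [0.6, 0.5, -3.8]
finger_gap: 0.0591
gripper_force: 66.5
```

>>> shift_gripper:
  increments: [0,0,0,0,0,0,0,0,0,0,0,0,0,0,0,0,0,0]

```text
t: 28.3
tcp_pos: [0.4594, 0.1017, 0.0768]
tcp_rot: [0.0, -0.139, 0.99, -0.0]
wrist_force: [-0.2, 0.2, -4.1]
finger_gap: 0.059
gripper_force: 66.5
```

Run:
```python
from h import *
goal([.4598,.1019],.038); print(pose()[0])
```

```text
t 28.3 shift [-0.0004  0.0001  0.0388] rot [-0.0002  0.0006  0.0004]
[0.45941608 0.10173955 0.0767811 ]
```

>>> shift_gripper:
  increments: [0,0,0.008,0,0,0,0,0,0.02,0,0,0,0,0,0.03,0,0,0,0,0,0.036,0,0,0,0,0,0.0385,0,0,0,0,0,0.0393,0,0,0,0,0,0.0393,0,0,0,0,0,0.0393,0,0,0]

```text
t: 29.3
tcp_pos: [0.4597, 0.1016, 0.0375]
tcp_rot: [0.0, -0.139, 0.99, -0.0]
wrist_force: [-0.7, 0.1, -3.2]
finger_gap: 0.0591
gripper_force: 66.7
```

Run:
```python
from h import *
goal([.5223,.1198],.0373)
```

```text
t 29.3 shift [-0.0652  0.0003  0.0002] rot [-0.0003  0.0009 -0.    ]
```

>>> shift_gripper:
  increments: [-0.003,0.0003,0.0003,0,0,0,-0.008,0.0003,0.0003,0,0,0,-0.015,0.0003,0.0003,0,0,0,-0.022,0.0003,0.0003,0,0,0,-0.029,0.0003,0.0003,0,0,0,-0.035,0.0003,0.0003,0,0,0,-0.039,0.0003,0.0003,0,0,0,-0.04,0.0003,0.0003,0,0,0]

```text
t: 30.3
tcp_pos: [0.4969, 0.1128, 0.037]
tcp_rot: [-0.001, -0.139, 0.99, 0.0]
wrist_force: [-6.9, -2.8, 6.8]
finger_gap: 0.059
gripper_force: 67.6
```

>>> shift_gripper:
  increments: [-0.004,0,0,0,0,0,-0.009,0,0,0,0,0,-0.014,0,0,0,0,0,-0.018,0,0,0,0,0,-0.021,0,0,0,0,0,-0.023,0,0,0,0,0,-0.024,0,0,0,0,0,-0.024,0,0,0,0,0]

```text
t: 31.3
tcp_pos: [0.5198, 0.1195, 0.0371]
tcp_rot: [-0.001, -0.139, 0.99, 0.0]
wrist_force: [-6.6, -1.2, 4.6]
finger_gap: 0.0593
gripper_force: 67.8
```

>>> shift_gripper:
  increments: [-0.001,0,0,0,0,0,-0.002,0,0,0,0,0,-0.002,0,0,0,0,0]

```text
t: 31.68
tcp_pos: [0.5224, 0.1201, 0.0371]
tcp_rot: [-0.0, -0.139, 0.99, 0.0]
wrist_force: [-4.3, -1.0, 4.3]
finger_gap: 0.0589
gripper_force: 67.5
```

>>> shift_gripper:
  increments: [-0.001,0,0,0,0,0,-0.002,0,0,0,0,0,-0.002,0,0,0,0,0]

```text
t: 32.05
tcp_pos: [0.523, 0.1203, 0.0371]
tcp_rot: [-0.002, -0.139, 0.99, -0.0]
wrist_force: [-6.6, -3.5, 6.1]
finger_gap: 0.0594
gripper_force: 67.8
```

>>> shift_gripper:
  increments: [-0.001,0,0,0,0,0,-0.002,0,0,0,0,0,-0.002,0,0,0,0,0]

```text
t: 32.42
tcp_pos: [0.523, 0.1204, 0.0372]
tcp_rot: [-0.004, -0.139, 0.99, -0.0]
wrist_force: [-11.5, -6.0, 10.4]
finger_gap: 0.0593
gripper_force: 68.3
```

>>> shift_gripper:
  increments: [-0.001,0,0,0,0,0,-0.002,0,0,0,0,0,-0.002,0,0,0,0,0]

```text
t: 32.8
tcp_pos: [0.5229, 0.1205, 0.0372]
tcp_rot: [-0.006, -0.139, 0.99, -0.0]
wrist_force: [-15.1, -7.7, 14.4]
finger_gap: 0.0591
gripper_force: 68.7
```

>>> shift_gripper:
  increments: [-0.001,0,0,0,0,0,-0.002,0,0,0,0,0,-0.002,0,0,0,0,0]

```text
t: 33.17
tcp_pos: [0.5229, 0.1206, 0.0372]
tcp_rot: [-0.008, -0.139, 0.99, -0.0]
wrist_force: [-17.4, -9.5, 16.4]
finger_gap: 0.0593
gripper_force: 69.0
```

Against the stop: the position is fixed while the force rises. I ease off, release and retreat.

>>> shift_gripper:
  increments: [0.002,0,0,0,0,0,0.0045,0,0,0,0,0,0.0045,0,0,0,0,0]

```text
t: 33.55
tcp_pos: [0.523, 0.1206, 0.037]
tcp_rot: [-0.003, -0.139, 0.99, 0.0]
wrist_force: [-9.3, -3.8, 7.7]
finger_gap: 0.059
gripper_force: 68.0
```

>>> shift_gripper:
  increments: [0,0,0,0,0,0,0,0,0,0,0,0,0,0,0,0,0,0,0.001,0,-0.004,0,0,0,0.004,0,-0.025,0,0,0,0.008,0,-0.06,0,0,0,0.015,0,-0.09,0,0,0,0.03,0,-0.12,0,0,0]
  finger_gap: 0.085

```text
t: 34.55
tcp_pos: [0.4977, 0.1127, 0.1582]
tcp_rot: [0.001, -0.139, 0.99, -0.0]
wrist_force: [0.0, -0.7, 0.1]
finger_gap: 0.0849
gripper_force: 0.0
```

>>> shift_gripper:
  increments: [0.02,0,-0.02,0,0,0,0.05,0,-0.04,0,0,0,0.08,0,-0.06,0,0,0,0.1,0,-0.07,0,0,0,0.1,0,-0.07,0,0,0,0.1,0,-0.07,0,0,0]

```text
t: 35.3
tcp_pos: [0.4021, 0.0852, 0.227]
tcp_rot: [0.001, -0.139, 0.99, -0.0]
wrist_force: [-0.1, -0.2, 0.3]
finger_gap: 0.0853
gripper_force: 0.0
```

Run:
```python
from h import *
for n in('top','scene'):
    c=optics.calibration(n); p,d=optics.camera(n); cv2.imwrite(f'pics/{n}9.png',p)
    for col in'ob':
        m=mask(p,col); m[:,470 if n=='scene' else 440:]=0; m[:150]=0
        try: k=biggest(m); print(n,col,rect(plane(c,k[:,0],.075)[:,:2]),cv2.contourArea(k))
        except ValueError: print(n,col,'hidden')
```

```text
top o (array([538.4, 123.7]), array([83.7, 47.6]), 16.13) 668.5
top b (array([503.5, 282.8]), array([83.2, 47.4]), 15.98) 671.0
scene o (array([538.7, 123.1]), array([84.9, 47.9]), 15.93) 1096.5
scene b (array([503.7, 282. ]), array([82.1, 45.2]), 15.6) 687.0
```

View pics/scene9.png

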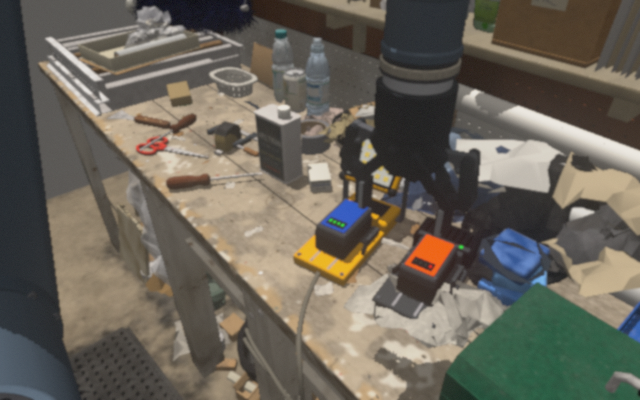

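View pics/top9.png

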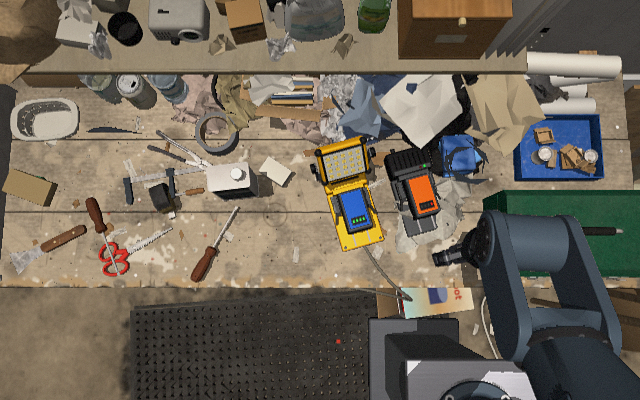

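The final views show blue on the lamp at (355,210) and orange on the charger at (423,197). Each sits about 1.3 mm deeper than the original pack, so at its stop. The bystanders are unmoved and the arm is clear, so I hand the job in.

```bash
python3 -c "
from bench import robot, optics, workorder
print(workorder.close_job())"
```

```text
the job is handed in; nothing more can be done
None
```

The packs are swapped: the blue (charged) pack is home against the stop on the lamp, the orange (flat) one is home on the charger, nothing else on the bench moved, and I handed the job in at about 35 s; no verdict came back.

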